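# Right the tipped sample jar and hold the carrier's keeper bar for fastening

## Task

One amber sample jar has tipped over in the carrier's lane: stand it upright, cap up, on the carrier in the gap between its two standing neighbours and let go of it. Then take the loose aluminium keeper bar, set it square and centred along the carrier's open front, low against the bench, and press it against both red sprung buffers with a steady push of about 12 N, never slamming it, so that a colleague can put the screws in; finish while still holding it pressed there. Leave the two standing jars and the box of pipette tips where they are.

Things in the scene. Friction and masses are not known exactly. Their poses are not given: they have to be found in the camera images.
- carrier: Grey bottle carrier fixed to the bench. Origin on the bench under the lane's middle (the gap); x to the back, y left along the lane, z up. Plate x -55 (open front edge) to 75, y -185 to 185, top at z 6 mm; rim 8 thick up to z 26 at back and both ends. On the front edge at y +70 and -70: dark guide blocks (x -55 to -25, 26 wide, top z 32), each with a red buffer sticking out 18 mm forward.
- jar: Tipped jar: amber glass, blue screw cap, paper label, 120 g (+-30 %), lying on the carrier plate mid-lane, within 20 deg of the lane, cap towards +y (left). Body 44 mm dia, 56 tall; cap 40 dia from 59 to 75; height 75. Origin at the centre of its underside (its flat end), z along the jar to the cap. Centre of mass about 35 mm from the underside.
- jar_left: Standing jar like the tipped one (44 x 75 mm), on the carrier's lane near carrier y = +140; origin at the centre of its underside, z up. To be left alone.
- jar_right: Standing jar like the tipped one (44 x 75 mm), on the carrier's lane near carrier y = -140; origin at the centre of its underside, z up. To be left alone.
- keeper: Keeper bar: aluminium, 20 (x, thick) x 200 (y, long) x 50 (z, high) mm, about 300 g, standing loose on its long 20 mm edge on the bench in front of the carrier, at left or right, black grip patch at its middle, dark screw holes near the ends. Origin at the centre of its underside, y along its length, z up; both faces alike.
- tip_box: Orange box of pipette tips with white top, 80 (x) x 110 (y) x 44 mm (50 with the tips), loose on the bench at the other side from the keeper bar; origin at the centre of its underside. To be left alone.
- buffer_left_tip (a point): Centre of the front face of the left red buffer (disc of 16 mm diameter), at carrier x = -73, y = +70, z = 20 mm when free; it moves with the buffer.
- buffer_right_tip (a point): Same for the right red buffer, at carrier x = -73, y = -70, z = 20 mm when free.
- buffer_left (a joint): How far the left buffer is pushed in along carrier +x (m): 0 free, 0.014 at its hard stop. Spring of 0.8 N per mm without preload; so 12 N shared evenly over both buffers is 7.5 mm each.
- buffer_right (a joint): Same for the right buffer.
Things that resemble listed ones, but are neither listed nor needed, are in the scene too. Of the things that look like the keeper, take the one that is farthest from the robot's base at the start.

How it is judged (in metres and radians):
On the way:
1. the tipped jar stands upright on the carrier between its neighbours, let go (angle between jar's own z axis and vertical below 0.12 rad and x of jar in the frame of carrier between -0.036 and 0.048 m and y of jar in the frame of carrier between -0.1 and 0.1 m and z of jar in the frame of carrier below 0.012 m and linear speed of jar below 0.02 m/s and contact force between each of the arm, the fingers and jar below 0.1 N), for 0.3 s.
At the end, for the whole second after the job is handed in: Jar upright (7 deg) on the plate in the gap, untouched; fingers hold the keeper at most 12 mm above the bench, upright and square (4 deg), centred (25 mm), at rest, pressing the carrier with 6 to 18 N, both buffers in over 1.5 mm; standing jars within 20 mm, tip box within 30 mm of their starts (all of step 1 and contact force between keeper and carrier between 6 and 18 N and value of joint each of buffer_left, buffer_right above 0.0015 m and angle between the y axis of keeper and the y axis of carrier, either way round below 0.07 rad and angle between keeper's own z axis and vertical below 0.08 rad and y of keeper in the frame of carrier between -0.025 and 0.025 m and height (world z) of keeper between -0.004 and 0.012 m and linear speed of keeper below 0.01 m/s and contact force between the fingers and keeper above 2 N and distance of each of jar_left, jar_right from where it was at the start of the episode below 0.02 m and angle between each of jar_left, jar_right's own z axis and vertical below 0.12 rad and distance of tip_box from where it was at the start of the episode below 0.03 m); the arm keeps its last pose, push and grip.
It fails at once if a standing jar knocked over or pushed away (angle between any of jar_left, jar_right's own z axis and vertical above 0.5 rad or distance of any of jar_left, jar_right from where it was at the start of the episode above 0.025 m).
It fails at once if tip box pushed away (distance of tip_box from where it was at the start of the episode above 0.035 m).
It fails at once if keeper slammed or pressed on the carrier with more than 30 N (contact force between keeper and carrier above 30 N).
It also fails if it takes over 69 s, if anything falls off the work surface, if the arm or the gripper's body presses on something with over 40 N, if the wrist force passes 120 N, or if a joint passes its speed limit or range.

## Robot

A 7-joint arm with a two-finger parallel gripper is mounted at the origin on the work surface. World frame = base frame: x ahead of the robot, y to its left, z up, the work surface at z = 0. Lengths are in m, angles in degrees, forces in N, time in s.
With the tool pointing down it reaches from about 0.425 to 0.95 m from the base axis. Payload 16.7 kg.
Tool frame: the origin (TCP) lies between the finger pads; the fingertips stand 11 mm ahead of it and the grasp point (between the pads) lies 8 mm behind it; z points along the fingers, y is the line along which they close (so a half turn about z gives the same grasp; the last joint's range is limited). The gripper opens to 94 mm and grips with 3 to 60 N. Pads are 16 mm wide; open, the fingers measure 119 mm over their backs; the gripper's body (75 mm by 177 mm) begins 78 mm behind the grasp point.
Start: joints at [54.861, 24.414, 4.234, 92.017, -1.954, 63.644, -3.845], TCP at [0.302, -0.604, 0.216] pointing down, gripper open.
Joint ranges: [-163.25, 163.25], [-28.42, 122.38], [-70.27, 78.77], [12.13, 141.07], [-58.53, 238.53], [9.26, 117.41], [-156.51, 156.51]. Speed limits (degrees/s): [108.29, 108.29, 136.94, 136.94, 172.46, 172.46, 172.46].

## Interface

Orientations are given as a 3x3 rotation matrix whose columns are the frame's x, y, z axes.
In Python, from bench import r gives the robot as it stands.
- The arm moves only by the tool move_arm, never from a script. Its argument "deltas" is a list that holds one entry, the list of rows, each a list of 4 numbers: the shift along the tool's x, y, z in normalised numbers (1 is 0.6 m), then the turn about the tool's z in parts of the range, where 1.0 means 180 degrees. In form: [[[x, y, z, roll], ...]]. A call has 1 to 12 rows; each row is the pose to reach, as a shift and turn from the pose commanded when the call began, along the tool's axes at that moment; what a row does not reach only later rows make up. A row lasts 1/8 s, in which the tool goes at most 62.5 mm and 10.7 degrees, less where a joint would pass 70% of its speed; a pose out of reach is approached as far as the arm can. A shift or turn number past 1, either way, is cut back to 1. A call with a gripper value outside its range is refused whole. "grip" is the finger opening in m, from 0 to 0.094, set as the call begins (left out, the last holds). The fingers move at their own pace and stop on an object; "grip_force" is the grip in N (left out, the last holds). Time passes only in rows, so rows that repeat a pose let the fingers close. It gives the time, the measured TCP pose, the force, the opening and the grip force at its end, in the units of the state.
- r.read_state(): the state, without advancing time (a new reading comes with each control period).
- r.capture(name): name is "scene" or "top" or "wrist"; returns a dict with "color" (480x640x3 uint8, red, green, blue), "z_map" (480x640 float32, m along the optical axis (not along the pixel's ray), 0 where there is no reading), "camera_matrix" (3x3 intrinsics, pixels), "k1" (the pictures are not rectified: a ray, as slopes to the right and down, at radius r is drawn at 1 + k1 r^2 times it, then the intrinsics apply), "R" (3x3) and "t" (3): a world point X has camera coordinates R X + t; the wrist camera has in their place "tool_from_camera" (4x4, takes a point from camera to tool coordinates, whose origin is the TCP and whose axes are the flange's). Camera axes: x right, y down, z forward; pixel columns grow to the right and rows downward; lengths in m; the calibration is good to about 2 mm. A picture is of the moment at which its call begins: read the wrist's pose just before it.
- r.job_done(): hands the job in; it is judged then, once.
Trained networks look in a picture, given as the dict that the camera call returned (one of the last four; its "shot" number tells which), for a name from the list of things; names that differ only in an ending like _2 or _b are one class to them, and where a whole thing is asked for, a point or a joint stands for the part that bears it (a point fixed in the world has none). Each returns a list of dicts, best first, with "p" (0 to 1); they miss things now and then, are a little off and sometimes report something else, mostly with a low value. They report only what shows in the picture. A call takes as long as a camera call. They do not tell look-alikes from the thing itself.
- r.trace(picture, label): "region" (480x640 bool, what is visible of it) and "bbox" ([left, top, right, bottom] in pixels, round what is visible of it).
The state is a dict: "clock": time; "joint_pos": joint angles; "qvel": joint speeds; "effort": joint torques, N m; "ee_pos": TCP position; "tool_rot": TCP orientation; "force": force on the tool from outside, world axes, zero at the start; "torque": the same for the moment, N m; "grip_width": finger opening in m; "gripper_force": force on a finger pad.
Only numpy, scipy, OpenCV 4.12 (cv2) and the standard library are available. Lean on these libraries where they do the work, as an engineer would, in place of code of your own. Each camera call takes 0.05 s, during which the arm holds its last target. There are 200 camera calls.

## Working session

There is one attempt and no reset: what is moved stays moved. The work goes in short steps, Python scripts to look and compute and a tool call to move; the robot and the scene stay as the last step left them, time stands still between calls to the robot, and variables do not carry over. Pictures are saved under pics/ and viewed, at most 10 in all, crops included, and the job is handed in when it is done.

Besides the shell and the picture viewer there is one more tool, called after "Emit:" as a command line: name --argument value ..., lists and objects as JSON in quotes. move_arm: Moves the arm, as the interface text tells. Its arguments: {"type":"object","properties":{"deltas":{"type":"array"},"grip":{"type":"number"},"grip_force":{"type":"number"}},"required":["deltas"]}

```bash
mkdir -p pics; ls
cat > h.py <<'E'
import numpy as np, cv2
from bench import r
def cloud(p):
    z=p['z_map'];K=np.array(p['camera_matrix']);v,u=np.mgrid[:480,:640]
    x=(u-K[0,2])/K[0,0];y=(v-K[1,2])/K[1,1]
    xd,yd=x.copy(),y.copy()
    for _ in range(8):
        f=1+p['k1']*(x*x+y*y);x=xd/f;y=yd/f
    P=np.stack([x*z,y*z,z],-1)
    if 'R' in p: P=(P-np.array(p['t']))@np.array(p['R'])
    else:
        T=np.array(p['tool_from_camera']);s=p['state'];P=P@T[:3,:3].T+T[:3,3]
        P=P@np.array(s['tool_rot']).T+np.array(s['ee_pos'])
    return P
def cap(n):
    s=r.read_state();p=r.capture(n)
    if n=='wrist':p['state']=s
    return p
E
cat > a.py <<'E'
from h import *
names=['carrier','jar','jar_left','keeper','tip_box','buffer_left_tip']
ims=[]
for n in ['scene','top']:
    p=cap(n);P=cloud(p);im=p['color'][:,:,::-1].copy()
    for l in names:
        for d in r.trace(p,l):
            if d['p']<.2: continue
            m=d['region']&(p['z_map']>0)
            Q=P[m];b=d['bbox']
            cv2.rectangle(im,(int(b[0]),int(b[1])),(int(b[2]),int(b[3])),(0,255,0),1);cv2.putText(im,l,(int(b[0]),int(b[1])-2),0,.4,(0,0,255),1)
            print(n,l,round(d['p'],2),np.round(b),len(Q),*( [np.round(np.median(Q,0),3),np.round(np.percentile(Q,3,0),3),np.round(np.percentile(Q,97,0),3)] if len(Q) else []))
    cv2.imwrite(f'pics/{n}.png',im)
print(r.read_state())
E
python3 a.py
```

```text
pics
scene carrier 0.59 [179. 184. 290. 359.] 10218 [ 0.669 -0.019  0.006] [ 0.578 -0.238  0.003] [0.738 0.127 0.03 ]
scene jar 0.64 [180. 183. 294. 360.] 10211 [ 0.67  -0.02   0.006] [ 0.578 -0.238  0.003] [0.738 0.127 0.03 ]
scene jar 0.58 [219. 228. 253. 274.] 1203 [ 0.646 -0.042  0.042] [ 0.624 -0.092  0.012] [ 0.664 -0.02   0.049]
scene jar_left 0.74 [230. 278. 264. 333.] 1541 [0.678 0.097 0.06 ] [0.658 0.07  0.012] [0.695 0.105 0.081]
scene keeper 0.79 [348. 242. 449. 351.] 3570 [0.468 0.158 0.038] [0.447 0.051 0.004] [0.485 0.239 0.051]
scene keeper 0.56 [489. 238. 527. 347.] 1857 [0.327 0.231 0.049] [0.233 0.146 0.001] [0.379 0.28  0.051]
scene tip_box 0.9 [284. 170. 345. 229.] 2513 [ 0.47  -0.114  0.042] [ 0.427 -0.186  0.003] [ 0.503 -0.084  0.05 ]
scene tip_box 0.57 [264. 218. 267. 227.] 20 [ 0.567 -0.111  0.022] [ 0.564 -0.116  0.02 ] [ 0.571 -0.108  0.025]
scene buffer_left_tip 0.38 [279. 270. 287. 278.] 61 [0.591 0.025 0.022] [ 0.584 -0.004 -0.   ] [0.6   0.03  0.027]
top carrier 0.68 [262.  97. 496. 209.] 15174 [ 0.656 -0.063  0.006] [ 0.576 -0.233  0.003] [0.733 0.115
[... 872 characters left out ...]
422, -3.84609553]), 'qvel': array([ 0.00597824,  0.0124244 , -0.01676964, -0.08779253,  0.11828464,
        0.10147567, -0.10297794]), 'effort': array([-2.00817631e-04, -9.35330415e+01,  3.66170324e+00, -4.54498851e+01,
       -4.92713449e-02,  1.29842455e-02, -1.45386321e-05]), 'ee_pos': array([ 0.3019397 , -0.60365815,  0.21647919]), 'tool_rot': array([[ 8.94383337e-01,  4.47301293e-01,  1.26468162e-05],
       [ 4.47301293e-01, -8.94383337e-01,  2.52645837e-05],
       [ 2.26119826e-05, -1.69392855e-05, -1.00000000e+00]]), 'force': array([0.3746531 , 0.3166154 , 0.18687446]), 'torque': array([ 0.02474389,  0.02552355, -0.01264276]), 'gripper_force': 0.0, 'grip_width': 0.09404035212684331}
```

View pics.

View pics/top.png

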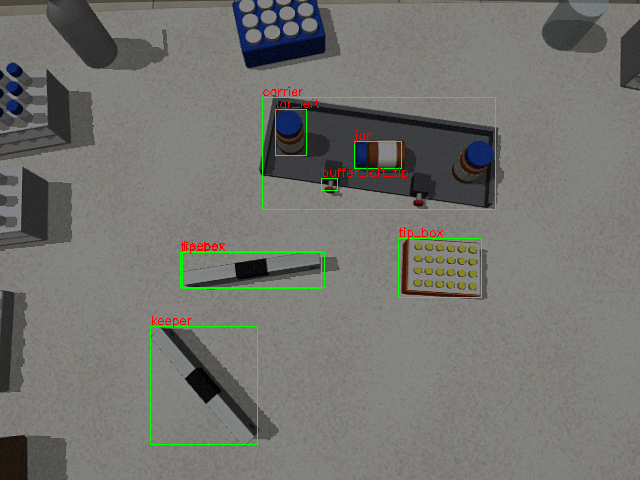

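View pics/scene.png

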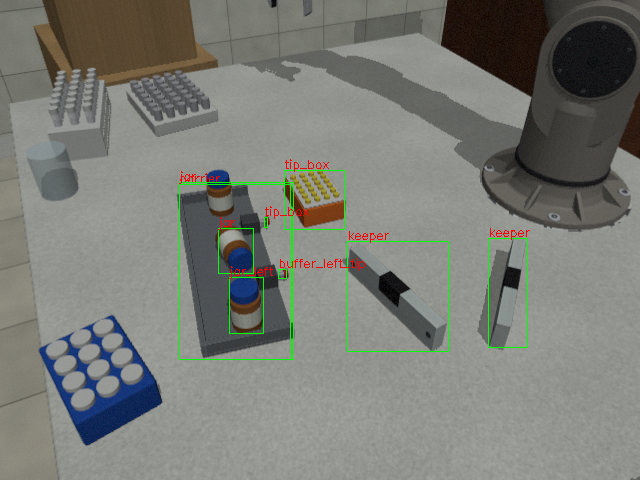

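The top view shows the tipped jar at (378,155) with its cap to the left, and the far keeper at (252,268). The decoy bar is at (205,385), the tip box at (440,268), and the red buffers at (330,186) and (418,200). Next I'll fit the poses.

```bash
cat > fit.py <<'E'
from h import *
def rect(Q):
    (c,(a,b),t)=cv2.minAreaRect((Q[:,:2]*1000).astype(np.float32)); bx=cv2.boxPoints((c,(a,b),t))
    e=[bx[1]-bx[0],bx[2]-bx[1]];e=max(e,key=np.linalg.norm);e=e/np.linalg.norm(e)*np.sign(e[1])
    return np.round(c,1),np.round(sorted((a,b)),1),'yaw',round(np.degrees(np.arctan2(-e[0],e[1])),2)
def grid(Q,k):
    o=np.array([.3,-.4]);g=np.zeros((700,600),np.uint8)
    ij=((Q[:,:2]-o)*1000).round().astype(int);ok=(ij>=0).all(1)&(ij[:,0]<600)&(ij[:,1]<700);g[ij[ok,1],ij[ok,0]]=1
    g=cv2.morphologyEx(g,cv2.MORPH_CLOSE,np.ones((9,9)));g=cv2.morphologyEx(g,cv2.MORPH_OPEN,cv2.getStructuringElement(2,(k,k)))
    n,l,s,_=cv2.connectedComponentsWithStats(g);i=1+np.argmax(s[1:,4]);v,u=np.nonzero(l==i);return np.c_[u,v]/1000+o
for n in ['top','scene']:
    p=cap(n);P=cloud(p)
    flat=P.reshape(-1,3)
    b=(p['z_map']>0).ravel()&(flat[:,0]>.53)&(flat[:,0]<.8)&(flat[:,1]>-.3)&(flat[:,1]<.2)
    Q=flat[b];print(n,'table z',np.round(np.median(flat[(abs(flat[:,0]-.52)<.02)&(abs(flat[:,1]+.02)<.05),2]),4))
    print('carrier',rect(grid(Q[(Q[:,2]>.0045)&(Q[:,2]<.034)|(Q[:,2]>.034)],25)))
    I=p['color'].reshape(-1,3)[b].astype(int)
    red=(I[:,0]>110)&(I[:,1]<60)&(I[:,2]<60)&(Q[:,2]>.008)&(Q[:,0]<.62)
    for s in (1,-1):
        R=Q[red&(s*(Q[:,1]+.045)>0)];
        if len(R): print('red',len(R),np.round(R.mean(0),4),np.round(R.min(0),4),np.round(R.max(0),4))
    for l in ['jar','jar_left','keeper','tip_box']:
        for d in r.trace(p,l):
            m=cv2.erode(d['region'].astype(np.uint8),np.ones((3,3)))>0
            S=P[m&(p['z_map']>0)]
            if d['p']<.5 or len(S)<50: continue
            if l=='jar':
                S=S[(S[:,2]>.012)&(abs(S[:,1]+.055)<.07)&(S[:,2]<.06)]
                # cylinder fit
                from scipy.optimize import least_squares
                def f(q):
                    a=np.array([-np.sin(q[2]),np.cos(q[2])]);dd=S-np.array([q[0],-.056,q[1]])
                    lat=dd[:,0]*a[1]-dd[:,1]*a[0];ax=dd[:,:2]@a
                    return np.hypot(lat,dd[:,2])-.0215
                q=least_squares(f,[.645,.028,-.05],loss='soft_l1',f_scale=.002).x
                a=np.array([-np.sin(q[2]),np.cos(q[2])]);ax=(S[:,:2]-[q[0],-.056])@a
                e=np.percentile(ax,[1,99]);print('jar',len(S),'x,z,yaw',q[:2].round(4),np.degrees(q[2]).round(1),'ends',e.round(4),'base',(np.array([q[0],-.056])+a*e[0]).round(4),'cap',(np.array([q[0],-.056])+a*e[1]).round(4),'top z',np.percentile(S[:,2],99).round(4))
            else:
                t=S[S[:,2]>(.077 if l[:3]=='jar' else .046 if l=='keeper' else .04)]
                if len(t)>20: print(l,round(d['p'],2),rect(t),'ztop',np.median(t[:,2]).round(4))
E
python3 fit.py
```

```text
top table z -0.0011
carrier (array([654.5, -59.9]), array([131.5, 368.5]), 'yaw', np.float32(-9.84))
red 7 [0.589  0.0237 0.0262] [0.5874 0.0213 0.025 ] [0.591  0.026  0.0276]
red 8 [ 0.5646 -0.1136  0.0268] [ 0.5634 -0.1158  0.0259] [ 0.5666 -0.1111  0.029 ]
jar 1185 x,z,yaw [0.6443 0.027 ] -2.9 ends [-0.0363  0.0345] base [ 0.6425 -0.0922] cap [ 0.6461 -0.0216] top z 0.0507
jar_left 0.79 (array([672.8,  82.3]), array([35.2, 35.5]), 'yaw', np.float32(-56.0)) ztop 0.0799
keeper 0.88 (array([301.6, 207. ]), array([ 19.6, 195.6]), 'yaw', np.float32(-48.0)) ztop 0.049
keeper 0.59 (array([463.9, 139.2]), array([ 20.2, 197.3]), 'yaw', np.float32(7.48)) ztop 0.0491
tip_box 0.56 (array([ 460.4, -140.6]), array([ 75.9, 106.6]), 'yaw', np.float32(-5.52)) ztop 0.0433
scene table z -0.001
carrier (array([653. , -68.3]), array([131.4, 351.3]), 'yaw', np.float32(-9.94))
red 22 [0.5887 0.0262 0.0253] [0.586  0.0198 0.0216] [0.5911 0.0306 0.0286]
red 16 [ 0.5645 -0.1112  0.0246] [ 0.5622 -0.1163  0.02  ] [ 0.5669 -0.1079  0.028 ]
jar 1046 x,z,yaw [0.6423 0.0266] 3.4 ends [-0.0342  0.0375] base [ 0.6443 -0.0901] cap [ 0.6401 -0.0185] top z 0.05
jar_left 0.82 (array([675. ,  84.1]), array([35.4, 37.6]), 'yaw', np.float32(-18.24)) ztop 0.08
jar_left 0.74 (array([ 621.4, -195.1]), array([31.3, 35.6]), 'yaw', np.float32(-18.02)) ztop 0.0795
keeper 0.86 (array([302.4, 209.5]), array([ 19.6, 198.1]), 'yaw', np.float32(-47.74)) ztop 0.0496
keeper 0.58 (array([464.8, 141.8]), array([ 20. , 197.8]), 'yaw', np.float32(7.78)) ztop 0.0492
tip_box 0.76 (array([ 461.4, -140. ]), array([ 76.6, 110. ]), 'yaw', np.float32(-6.37)) ztop 0.0439
```

The rows are not in the units I measure in: shifts go in shares of 0.6 m and turns go in shares of 180 degrees. I convert before sending: 0.5545 m / 0.6 = 0.9242, 0.52 m / 0.6 = 0.8667, -1.107 rad / 3.1416 = -0.3524.

Emit:
move_arm --deltas '[[[0.05,-0.0317,0,-0.0191],[0.1333,-0.0833,0,-0.0509],[0.225,-0.1417,0.0167,-0.0859],[0.3167,-0.1983,0.0333,-0.121],[0.4083,-0.255,0.05,-0.156],[0.5,-0.3133,0.0667,-0.191],[0.5917,-0.37,0.0833,-0.226],[0.6833,-0.4267,0.1,-0.261],[0.775,-0.485,0.1083,-0.296],[0.8667,-0.5417,0.11,-0.331],[0.9242,-0.5775,0.11,-0.3524],[0.9242,-0.5775,0.11,-0.3524]]]' --grip 0.062 --grip_force 5

```text
clock: 2.7
ee_pos: [0.6445, -0.0399, 0.1503]
tool_rot: [[-0.007, 1.0, 0.001], [1.0, 0.007, 0.003], [0.003, 0.001, -1.0]]
force: [1.1, 0.2, -0.5]
grip_width: 0.0618
gripper_force: 0.0
```

```bash
cat > w.py <<'E'
from h import *
import sys
s=r.read_state();print({k:np.round(s[k],4) for k in ['clock','ee_pos','tool_rot','force','grip_width','joint_pos']})
p=cap('wrist');cv2.imwrite(f'pics/{sys.argv[1]}.png',p['color'][:,:,::-1])
P=cloud(p)
for d in r.trace(p,'jar'):
    m=cv2.erode(d['region'].astype(np.uint8),np.ones((3,3)))>0
    S=P[m&(p['z_map']>0)]
    if len(S): S=S[S[:,2]>.015];print(round(d['p'],2),np.round(d['bbox']),len(S),np.percentile(S,[1,50,99],axis=0).round(4).tolist());t=S[S[:,2]>np.percentile(S[:,2],99)-.006];c=cv2.minAreaRect((t[:,:2]*1000).astype(np.float32));print(c)
E
python3 w.py w1
```

```text
{'clock': np.float64(2.7), 'ee_pos': array([ 0.6445, -0.0399,  0.1503]), 'tool_rot': array([[-7.5e-03,  1.0e+00,  7.0e-04],
       [ 1.0e+00,  7.5e-03,  2.6e-03],
       [ 2.6e-03,  7.0e-04, -1.0e+00]]), 'force': array([ 1.0642,  0.1557, -0.4603]), 'grip_width': np.float64(0.0618), 'joint_pos': array([ 13.4247,  26.6349, -20.609 ,  98.3972,  10.6859,  56.8646,
       -10.6075])}
0.93 [286. 200. 347. 320.] 6346 [[0.6233, -0.0931, 0.0221], [0.6435, -0.0533, 0.046], [0.6635, -0.0206, 0.0506]]
((643.4427490234375, -57.57804870605469), (74.31671142578125, 30.961772918701172), 89.17767333984375)
```

View pics/w1.png

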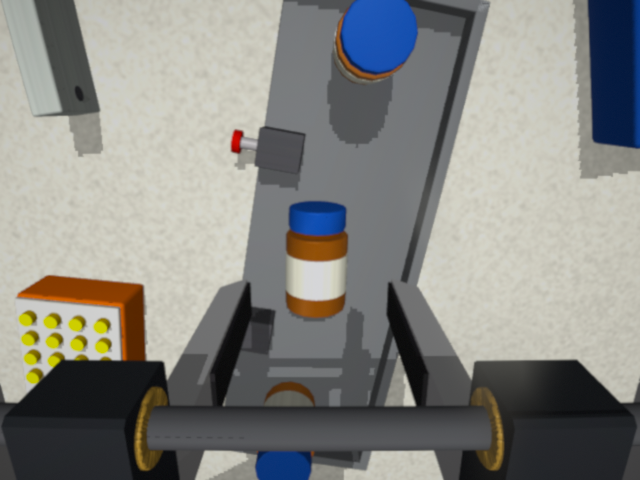

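The wrist view shows the jar square to the fingers at (317,260), with its cap up-image (+y) and clear space on both sides. Descending now.

Converted, 0.127 m / 0.6 = 0.2117, 0.125 m / 0.6 = 0.2083.

Emit:
move_arm --deltas '[[[0,0,0,0],[0,0,0.0333,0],[0,0,0.0833,0],[0,0,0.1333,0],[0,0,0.175,0],[0,0,0.2,0],[0,0,0.2083,0],[0,0,0.2117,0],[0,0,0.2117,0],[0,0,0.2117,0]]]'

```text
clock: 4.05
ee_pos: [0.6433, -0.0458, 0.0242]
tool_rot: [[0.0, 1.0, 0.001], [1.0, -0.0, -0.0], [-0.0, 0.001, -1.0]]
force: [1.0, 0.0, -0.2]
grip_width: 0.0617
gripper_force: 0.0
```

Emit:
move_arm --deltas '[[[0,0,0,0],[0,0,0,0],[0,0,0,0],[0,0,0,0],[0,0,0,0],[0,0,0,0]]]' --grip 0.036 --grip_force 5

```text
clock: 4.8
ee_pos: [0.643, -0.0457, 0.0236]
tool_rot: [[0.0, 1.0, 0.0], [1.0, -0.0, 0.0], [0.0, 0.0, -1.0]]
force: [-0.1, 0.0, 3.1]
grip_width: 0.0439
gripper_force: 5.0
```

Emit:
move_arm --deltas '[[[-0.0033,0,-0.0058,0],[-0.0075,0,-0.0117,0],[-0.0122,0,-0.0175,0],[-0.0173,0,-0.0233,0],[-0.023,0,-0.0283,0],[-0.029,0,-0.033,0],[-0.0353,0,-0.0372,0],[-0.0422,0,-0.0407,0],[-0.0492,0,-0.0435,0],[-0.0563,0,-0.0458,0],[-0.0563,0,-0.0458,0]]]'

```text
clock: 6.18
ee_pos: [0.6429, -0.0801, 0.0511]
tool_rot: [[0.001, 1.0, 0.0], [1.0, -0.001, -0.0], [-0.0, 0.0, -1.0]]
force: [-1.2, 0.3, -1.2]
grip_width: 0.044
gripper_force: 5.0
```

```bash
python3 w.py w2
```

```text
{'clock': np.float64(6.175), 'ee_pos': array([ 0.6429, -0.0801,  0.0511]), 'tool_rot': array([[ 6.e-04,  1.e+00,  1.e-04],
       [ 1.e+00, -6.e-04, -1.e-04],
       [-1.e-04,  1.e-04, -1.e+00]]), 'force': array([-1.2371,  0.2879, -1.1832]), 'grip_width': np.float64(0.044), 'joint_pos': array([ 15.2379,  33.2879, -18.6063, 101.8159,  13.8349,  47.127 ,
       -10.0266])}
0.8 [266. 246. 370. 410.] 15129 [[0.6234, -0.1128, 0.045], [0.6434, -0.076, 0.0723], [0.6632, -0.0542, 0.0772]]
((643.6273803710938, -83.60418701171875), (57.34396743774414, 31.55491828918457), 89.37954711914062)
```

View pics/w2.png

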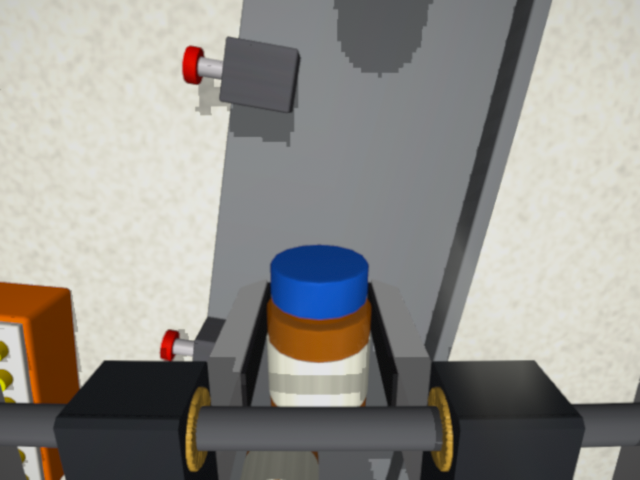

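The jar came up flat at (318,330) without pivoting, because the grip is too stiff about the pad axis. I'll set it down further left and regrip on the cap with the pad tips at minimum force, so it hangs base-down.

Converted, 0.07 m / 0.6 = 0.1167, 0.0275 m / 0.6 = 0.0458.

Emit:
move_arm --deltas '[[[0.0167,0,0,0],[0.05,0,0,0],[0.0833,0,0,0],[0.1083,0,0,0],[0.1167,0,0.0083,0],[0.1167,0,0.0217,0],[0.1167,0,0.0333,0],[0.1167,0,0.0417,0],[0.1167,0,0.0458,0],[0.1167,0,0.0458,0],[0.1167,0,0.0458,0]]]'

```text
clock: 7.65
ee_pos: [0.6449, -0.0108, 0.0239]
tool_rot: [[0.002, 1.0, 0.004], [1.0, -0.002, -0.0], [-0.0, 0.004, -1.0]]
force: [9.0, -1.1, 1.3]
grip_width: 0.0453
gripper_force: 5.0
```

Converted, 0.0205 m / 0.6 = 0.0342, 0.017 m / 0.6 = 0.0283.

Emit:
move_arm --deltas '[[[0,0,0,0],[0,0,0,0],[0,0,-0.0017,0],[0.005,0,-0.005,0],[0.0167,0,-0.01,0],[0.0283,0,-0.0133,0],[0.0342,0,-0.015,0],[0.0342,0,-0.015,0],[0.0342,0,-0.015,0]]]' --grip 0.06

```text
clock: 8.78
ee_pos: [0.6415, -0.0032, 0.0296]
tool_rot: [[0.007, 1.0, -0.004], [1.0, -0.007, -0.014], [-0.014, -0.004, -1.0]]
force: [10.2, -55.2, -34.4]
grip_width: 0.061
gripper_force: 30.1
```

```bash
python3 w.py w3
```

```text
{'clock': np.float64(8.775), 'ee_pos': array([ 0.6415, -0.0032,  0.0296]), 'tool_rot': array([[ 0.007 ,  1.    , -0.0041],
       [ 0.9999, -0.0071, -0.0141],
       [-0.0142, -0.004 , -0.9999]]), 'force': array([ 10.1698, -55.2467, -34.3796]), 'grip_width': np.float64(0.061), 'joint_pos': array([  7.4971,  34.492 , -17.9529, 103.0347,  15.3529,  45.1795,
       -18.8739])}
0.72 [284. 249. 394. 409.] 14387 [[0.6281, -0.0382, 0.0217], [0.6493, -0.0023, 0.0489], [0.6698, 0.0202, 0.054]]
((650.1126098632812, -10.307729721069336), (56.51847839355469, 29.82686424255371), 83.6569595336914)
```

The front finger is pressing on the left guide block, so I'm backing off and going up.

Converted, -0.118 m / 0.6 = -0.1967, -0.03 m / 0.6 = -0.05.

Emit:
move_arm --deltas '[[[-0.025,0,0,0],[-0.0417,0,-0.0083,0],[-0.05,0,-0.0333,0],[-0.05,0,-0.0833,0],[-0.05,0,-0.15,0],[-0.05,0,-0.1967,0],[-0.05,0,-0.1967,0],[-0.05,0,-0.1967,0]]]'

```text
clock: 9.88
ee_pos: [0.6427, -0.0184, 0.1509]
tool_rot: [[-0.001, 1.0, 0.0], [1.0, 0.001, 0.0], [0.0, 0.0, -1.0]]
force: [-0.2, -0.5, -0.1]
grip_width: 0.0604
gripper_force: 0.0
```

```bash
python3 w.py w4
```

```text
{'clock': np.float64(9.875), 'ee_pos': array([ 0.6427, -0.0184,  0.1509]), 'tool_rot': array([[-7.e-04,  1.e+00,  4.e-04],
       [ 1.e+00,  7.e-04,  2.e-04],
       [ 2.e-04,  4.e-04, -1.e+00]]), 'force': array([-0.181 , -0.4645, -0.1343]), 'grip_width': np.float64(0.0604), 'joint_pos': array([ 11.5649,  26.3718, -20.7253,  98.7369,  10.8148,  56.8328,
       -13.083 ])}
```

View pics/w4.png

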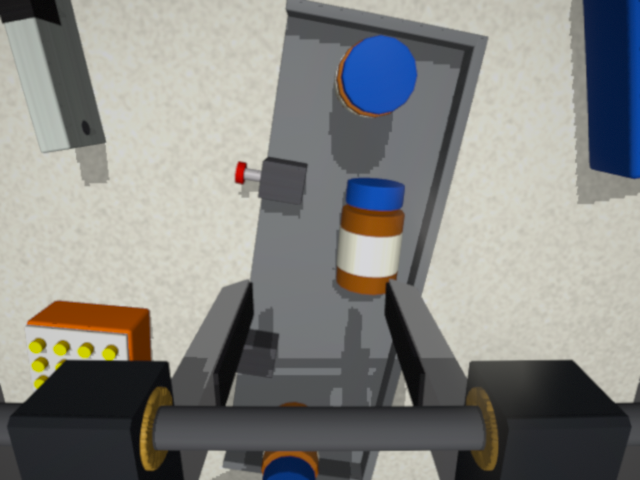

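The jar, at (371,240), has rolled towards the back rim. The left jar and block look undisturbed. Measuring the jar again.

```bash
cat > jf.py <<'E'
from h import *
for n in ['wrist','top']:
    p=cap(n);P=cloud(p).reshape(-1,3);z=p['z_map'].ravel()
    S=P[(z>0)&(P[:,2]>.036)&(P[:,2]<.06)&(P[:,0]>.60)&(P[:,0]<.73)&(P[:,1]>-.1)&(P[:,1]<.05)]
    print(n,len(S),cv2.minAreaRect((S[:,:2]*1000).astype(np.float32)),np.percentile(S,[1,50,99],axis=0).round(4).tolist())
    L=P[(z>0)&(P[:,2]>.076)&(P[:,2]<.09)&(P[:,0]>.60)&(P[:,0]<.73)]
    for s in (1,-1):
        t=L[(s*(L[:,1]+.057)>.09)]
        if len(t)>30: print('standing',len(t),cv2.minAreaRect((t[:,:2]*1000).astype(np.float32)))
E
python3 jf.py
```

```text
wrist 6064 ((679.5126342773438, -19.907398223876953), (75.0782241821289, 41.59088134765625), 86.2698745727539) [[0.6588, -0.0556, 0.0365], [0.6777, -0.0176, 0.0466], [0.6989, 0.0174, 0.0507]]
standing 4626 ((675.334716796875, 82.38558959960938), (39.205997467041016, 38.81278610229492), 14.005619049072266)
standing 438 ((620.9532470703125, -183.28570556640625), (11.446370124816895, 34.43277359008789), 89.2101058959961)
top 183 ((680.2959594726562, 10.593942642211914), (14.08248519897461, 34.31513977050781), 89.29727172851562) [[0.664, 0.0036, 0.0363], [0.6768, 0.01, 0.0448], [0.697, 0.0163, 0.0485]]
standing 783 ((693.2703857421875, 292.4830322265625), (129.14883422851562, 451.7283630371094), 7.3157429695129395)
standing 534 ((620.88623046875, -197.79522705078125), (37.46392822265625, 39.74790573120117), 86.93788146972656)
```

Converted, 0.1185 m / 0.6 = 0.1975, 0.037 m / 0.6 = 0.0617, 0.065 rad / 3.1416 = 0.0207.

Emit:
move_arm --deltas '[[[0.0167,0.025,0,0.0095],[0.0417,0.05,0,0.0207],[0.0497,0.0617,0.0333,0.0207],[0.0497,0.0617,0.0833,0.0207],[0.0497,0.0617,0.125,0.0207],[0.0497,0.0617,0.1583,0.0207],[0.0497,0.0617,0.18,0.0207],[0.0497,0.0617,0.1917,0.0207],[0.0497,0.0617,0.1975,0.0207],[0.0497,0.0617,0.1975,0.0207],[0.0497,0.0617,0.1975,0.0207]]]' --grip 0.051

```text
clock: 11.45
ee_pos: [0.6803, 0.0108, 0.0326]
tool_rot: [[0.065, 0.998, 0.001], [0.998, -0.065, 0.0], [0.0, 0.001, -1.0]]
force: [-0.1, -0.6, 0.2]
grip_width: 0.0511
gripper_force: 0.0
```

Emit:
move_arm --deltas '[[[0,0,0,0],[0,0,0,0],[0,0,0,0],[0,0,0,0],[0,0,0,0]]]' --grip 0.032 --grip_force 3

```text
clock: 12.08
ee_pos: [0.6801, 0.0109, 0.0322]
tool_rot: [[0.065, 0.998, 0.0], [0.998, -0.065, 0.0], [0.0, 0.0, -1.0]]
force: [0.2, 0.9, 3.3]
grip_width: 0.0397
gripper_force: 3.0
```

Converted, -0.0385 m / 0.6 = -0.0642, -0.035 m / 0.6 = -0.0583.

Emit:
move_arm --deltas '[[[-0.0033,0,-0.0083,0],[-0.0082,0,-0.0183,0],[-0.0133,0,-0.0275,0],[-0.0193,0,-0.0358,0],[-0.0258,0,-0.0442,0],[-0.0333,0,-0.0517,0],[-0.0417,0,-0.0583,0],[-0.05,0,-0.0642,0],[-0.05,0,-0.0642,0]]]'

```text
clock: 13.2
ee_pos: [0.678, -0.0198, 0.0708]
tool_rot: [[0.066, 0.998, 0.0], [0.998, -0.066, -0.0], [-0.0, 0.0, -1.0]]
force: [-0.6, 0.2, 1.1]
grip_width: 0.0401
gripper_force: 3.0
```

```bash
cat > sd.py <<'E'
from h import *
import sys
x0,y0=map(float,sys.argv[1:3])
s=r.read_state();print(s['clock'],s['ee_pos'].round(4),s['force'].round(1),s['grip_width'])
for n in ['scene','top','wrist']:
    p=cap(n);P=cloud(p);ok=(p['z_map']>0)&(np.hypot(P[...,0]-x0,P[...,1]-y0)<.09)&(P[...,2]>.01)
    I=p['color'].astype(int);
    blue=ok&(I[...,2]>I[...,0]+50)&(I[...,2]>80);amb=ok&(I[...,0]>I[...,2]+40)&(I[...,1]<I[...,0]-25)
    for nm,m in (('cap',blue),('amber',amb)):
        if m.sum()>20: print(n,nm,m.sum(),P[m].mean(0).round(3),np.percentile(P[m],[2,98],axis=0).round(3).tolist())
    if len(sys.argv)>3 and n==sys.argv[3]:
        v,u=np.nonzero(blue|amb);c=[int(np.median(v)),int(np.median(u))];a,b=max(c[0]-70,0),max(c[1]-90,0)
        cv2.imwrite(f'pics/{sys.argv[4]}.png',cv2.resize(p['color'][a:a+140,b:b+180,::-1],None,fx=3,fy=3))
E
python3 sd.py .68 -.03 scene s1
```

```text
13.2 [ 0.678  -0.0198  0.0708] [-0.6  0.2  1.1] 0.0400952391969635
scene cap 525 [ 0.678 -0.015  0.07 ] [[0.661, -0.026, 0.056], [0.696, -0.004, 0.082]]
scene amber 25 [ 0.688 -0.028  0.073] [[0.667, -0.043, 0.042], [0.709, 0.002, 0.181]]
top amber 55 [ 0.671 -0.079  0.04 ] [[0.66, -0.083, 0.035], [0.684, -0.076, 0.045]]
wrist cap 6648 [ 0.679 -0.016  0.072] [[0.661, -0.033, 0.057], [0.696, -0.003, 0.084]]
wrist amber 2590 [ 0.678 -0.028  0.101] [[0.658, -0.081, 0.04], [0.702, 0.014, 0.178]]
```

View pics/s1.png

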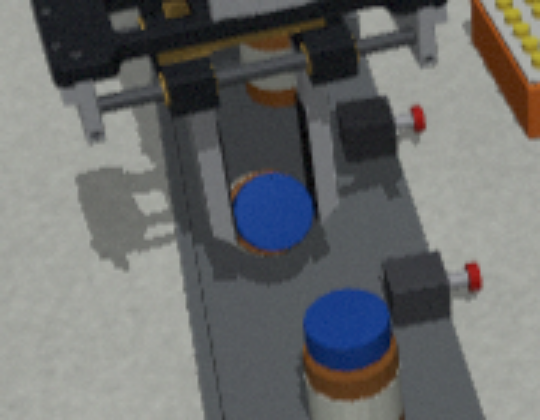

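The scene crop shows the cap face tilting up at (272,210), so the jar is pivoting. Continuing the arc.

Converted, -0.06 m / 0.6 = -0.1, -0.054 m / 0.6 = -0.09.

Emit:
move_arm --deltas '[[[-0.0092,0,-0.0042,0],[-0.0183,0,-0.0077,0],[-0.0283,0,-0.0113,0],[-0.0383,0,-0.0133,0],[-0.0483,0,-0.015,0],[-0.0583,0,-0.0158,0],[-0.0692,0,-0.0158,0],[-0.08,0,-0.015,0],[-0.09,0,-0.0133,0],[-0.1,0,-0.0107,0],[-0.1,0,-0.0107,0]]]'

```text
clock: 14.72
ee_pos: [0.6739, -0.0797, 0.0767]
tool_rot: [[0.066, 0.998, -0.0], [0.998, -0.066, -0.0], [-0.0, -0.0, -1.0]]
force: [-0.6, -1.6, 0.6]
grip_width: 0.0397
gripper_force: 3.0
```

```bash
python3 sd.py .676 -.08
cat > pl.py <<'E'
from h import *
import sys
x0,y0=map(float,sys.argv[1:3])
for n in ['scene','wrist']:
    p=cap(n);P=cloud(p);I=p['color'].astype(int)
    m=(p['z_map']>0)&(np.hypot(P[...,0]-x0,P[...,1]-y0)<.05)&(P[...,2]>.05)&(P[...,2]<.12)&(I[...,2]>I[...,0]+50)&(I[...,2]>80)
    Q=P[m]
    if len(Q)<50: continue
    best=None;g=np.random.default_rng(0)
    for _ in range(500):
        a,b,c=Q[g.choice(len(Q),3,False)];k=np.cross(b-a,c-a);l=np.linalg.norm(k)
        if l<1e-5: continue
        k/=l;i=abs((Q-a)@k)<.0015
        if best is None or i.sum()>best.sum(): best=i
    T=Q[best];k=np.linalg.svd(T-T.mean(0),full_matrices=False)[2][2];k*=np.sign(k[2])
    print(n,len(Q),len(T),'top c',T.mean(0).round(4),'n',k.round(3),'tilt',np.degrees(np.arccos(k[2])).round(1))
E
python3 pl.py .676 -.075
```

```text
14.725 [ 0.6739 -0.0797  0.0767] [-0.6 -1.6  0.6] 0.039744325575115244
scene cap 420 [ 0.675 -0.073  0.078] [[0.657, -0.094, 0.068], [0.691, -0.058, 0.082]]
scene amber 292 [ 0.678 -0.062  0.046] [[0.655, -0.074, 0.011], [0.694, -0.056, 0.063]]
wrist cap 6768 [ 0.675 -0.075  0.08 ] [[0.657, -0.094, 0.071], [0.692, -0.058, 0.082]]
wrist amber 2212 [ 0.675 -0.058  0.099] [[0.655, -0.073, 0.012], [0.698, -0.046, 0.185]]
scene 425 284 top c [ 0.6744 -0.0761  0.0801] n [-0.011  0.032  0.999] tilt 1.9
wrist 6766 6025 top c [ 0.6746 -0.0763  0.0812] n [0.001 0.027 1.   ] tilt 1.5
```

The jar is upright with a 1.5° tilt and its top at 81 mm, so it is on the plate. Releasing it and lifting away.

Emit:
move_arm --deltas '[[[0,0,0,0],[0,0,0,0],[0,0,0,0],[0,0,-0.0083,0],[0,0,-0.025,0],[0,0,-0.0667,0],[0,0,-0.1333,0],[0,0,-0.2,0],[0,0,-0.2,0]]]' --grip 0.06

```text
clock: 16.1
ee_pos: [0.6758, -0.079, 0.2013]
tool_rot: [[0.065, 0.998, 0.006], [0.998, -0.065, -0.0], [-0.0, 0.006, -1.0]]
force: [-0.4, -0.6, -0.7]
grip_width: 0.0601
gripper_force: 0.0
```

```bash
python3 pl.py .676 -.075; python3 jf.py | grep stand
python3 - <<'E'
from h import *
s=r.read_state();print(s['ee_pos'],s['tool_rot'],s['joint_pos'].round(1))
E
```

```text
scene 418 276 top c [ 0.6742 -0.0777  0.0798] n [-0.006 -0.015  1.   ] tilt 0.9
wrist 2499 2302 top c [ 0.6744 -0.0788  0.0808] n [-0.     0.005  1.   ] tilt 0.3
standing 397 ((674.6283569335938, 65.5549087524414), (6.305152416229248, 28.446718215942383), 86.66929626464844)
standing 1811 ((621.1875610351562, -197.71495056152344), (38.390968322753906, 39.473670959472656), 41.08290100097656)
standing 786 ((693.5763549804688, 292.74322509765625), (128.84637451171875, 451.8824462890625), 7.397329807281494)
standing 532 ((620.2698974609375, -197.9621124267578), (37.45566177368164, 38.425079345703125), 77.77560424804688)
[ 0.67352393 -0.07907783  0.19618159] [[ 6.49956094e-02  9.97884877e-01 -1.15912741e-03]
 [ 9.97885549e-01 -6.49955313e-02  1.05019904e-04]
 [ 2.94596722e-05 -1.16350233e-03 -9.99999323e-01]] [ 15.5  27.  -19.7  91.5   9.8  63.3 -10.3]
```

Converted, -0.2236 m / 0.6 = -0.3727, 0.2053 m / 0.6 = 0.3422, -0.198 rad / 3.1416 = -0.063.

Emit:
move_arm --deltas '[[[0.0167,-0.02,0,-0.0032],[0.0583,-0.065,0,-0.0127],[0.1083,-0.12,0,-0.0223],[0.1667,-0.1833,0.0167,-0.0318],[0.225,-0.2467,0.0417,-0.0414],[0.2833,-0.31,0.0667,-0.0525],[0.325,-0.3533,0.0833,-0.0605],[0.3422,-0.3727,0.0933,-0.063],[0.3422,-0.3727,0.0933,-0.063],[0.3422,-0.3727,0.0933,-0.063]]]' --grip 0.055

```text
clock: 17.55
ee_pos: [0.4651, 0.1396, 0.1411]
tool_rot: [[-0.131, 0.991, 0.0], [0.991, 0.131, 0.0], [-0.0, 0.0, -1.0]]
force: [-0.3, -0.1, 0.6]
grip_width: 0.0552
gripper_force: 0.0
```

```bash
cat > k.py <<'E'
from h import *
s=r.read_state();print(s['clock'],s['ee_pos'].round(4),s['tool_rot'].round(3).tolist(),s['joint_pos'].round(1))
for n in ['top','scene','wrist']:
    p=cap(n);P=cloud(p).reshape(-1,3);z=p['z_map'].ravel()
    S=P[(z>0)&(P[:,2]>.044)&(P[:,2]<.056)&(P[:,0]>.41)&(P[:,0]<.52)&(P[:,1]>.02)&(P[:,1]<.26)]
    if len(S)>30:
        c=cv2.minAreaRect((S[:,:2]*1000).astype(np.float32));print(n,len(S),c,np.median(S[:,2]).round(4),S[:,1].min(),S[:,1].max())
        a=np.polyfit(S[:,1],S[:,0],1);print('  yaw',np.degrees(np.arctan(-a[0])).round(2),'x at y=.14',np.polyval(a,.14).round(4))
E
python3 k.py
```

```text
17.55 [0.4651 0.1396 0.1411] [[-0.131, 0.991, 0.0], [0.991, 0.131, 0.0], [-0.0, 0.0, -1.0]] [  2.   14.2 -29.7 118.7   9.3  49.3 -25.6]
scene 1562 ((463.4522399902344, 140.404296875), (22.879491806030273, 200.391845703125), 7.9210991859436035) 0.0492 0.04065849389384587 0.24041072053564688
  yaw 7.62 x at y=.14 0.4652
wrist 9552 ((463.968017578125, 139.58779907226562), (20.66830062866211, 199.9822235107422), 7.691675186157227) 0.0498 0.03964151380201583 0.23969912029962198
  yaw 7.48 x at y=.14 0.4638
```

Converted, 0.116 m / 0.6 = 0.1933, 0.114 m / 0.6 = 0.19.

Emit:
move_arm --deltas '[[[0,0,0.0333,0],[0,0,0.0833,0],[0,0,0.125,0],[0,0,0.1583,0],[0,0,0.18,0],[0,0,0.19,0],[0,0,0.1933,0],[0,0,0.1933,0],[0,0,0.1933,0]]]'

```text
clock: 18.82
ee_pos: [0.4646, 0.1404, 0.0254]
tool_rot: [[-0.132, 0.991, 0.001], [0.991, 0.132, 0.0], [0.0, 0.001, -1.0]]
force: [0.6, 0.4, 0.1]
grip_width: 0.0548
gripper_force: 0.0
```

Emit:
move_arm --deltas '[[[0,0,0,0],[0,0,0,0],[0,0,0,0],[0,0,0,0],[0,0,0,0],[0,0,0,0]]]' --grip 0.012 --grip_force 30

```text
clock: 19.58
ee_pos: [0.4641, 0.1403, 0.0249]
tool_rot: [[-0.133, 0.991, -0.0], [0.991, 0.133, -0.0], [-0.0, -0.0, -1.0]]
force: [-2.5, -0.3, 3.5]
grip_width: 0.0201
gripper_force: 30.0
```

Converted, -0.1891 m / 0.6 = -0.3152, 0.0894 m / 0.6 = 0.149, 0.305 rad / 3.1416 = 0.0971.

Emit:
move_arm --deltas '[[[0,0,-0.0067,0],[-0.0133,0.025,-0.0083,0.0159],[-0.0333,0.0583,-0.0083,0.035],[-0.0533,0.0917,-0.0083,0.0541],[-0.0733,0.1283,-0.0083,0.0732],[-0.0868,0.149,-0.0083,0.0891],[-0.1133,0.1425,-0.0083,0.0971],[-0.1583,0.1317,-0.0083,0.0971],[-0.2033,0.1217,-0.0083,0.0971],[-0.2483,0.1117,-0.0083,0.0971],[-0.29,0.1017,-0.0083,0.0971],[-0.3152,0.0955,-0.0083,0.0971]]]'

```text
clock: 21.08
ee_pos: [0.5451, -0.0413, 0.0299]
tool_rot: [[0.173, 0.985, -0.001], [0.985, -0.173, -0.0], [-0.001, -0.001, -1.0]]
force: [0.6, -0.7, -3.1]
grip_width: 0.0199
gripper_force: 30.0
```

Emit:
move_arm --deltas '[[[0,0,0,0],[0,0,0,0],[0,0,0,0]]]'

```text
clock: 21.45
ee_pos: [0.5462, -0.0384, 0.0299]
tool_rot: [[0.17, 0.985, 0.0], [0.985, -0.17, 0.0], [0.0, -0.0, -1.0]]
force: [-0.4, 0.7, -3.0]
grip_width: 0.0198
gripper_force: 30.0
```

```bash
cat > k2.py <<'E'
from h import *
s=r.read_state();print(s['clock'],s['ee_pos'].round(4),s['tool_rot'].round(3).tolist(),s['force'].round(1),s['torque'].round(2),s['joint_pos'].round(1))
for n in ['top','scene','wrist']:
    p=cap(n);P=cloud(p);z=p['z_map'];I=p['color'].astype(int)
    c=s['ee_pos'];d=P[...,:2]-c[:2];R=s['tool_rot'];a=d@R[:2,0];b=d@R[:2,1]
    m=(z>0)&(P[...,2]>.047)&(P[...,2]<.06)&(abs(b)<.018)&(abs(a)<.13)
    S=P[m]
    if len(S)>50:
        f=np.polyfit(S[:,1],S[:,0],1);print(n,len(S),'keeper yaw',np.degrees(np.arctan(-f[0])).round(2),cv2.minAreaRect((S[:,:2]*1000).astype(np.float32)),'z',np.median(S[:,2]).round(4),'along y ends',a[m].min().round(4),a[m].max().round(4))
    m=(z>0)&(I[...,0]>100)&(I[...,1]<65)&(I[...,2]<65)&(P[...,2]>.008)&(P[...,2]<.035)&(P[...,0]<.62)&(P[...,0]>.54)&(P[...,1]>-.14)&(P[...,1]<.06)
    for sg in (1,-1):
        Q=P[m&(sg*(P[...,1]+.045)>0)]
        if len(Q)>4: print(n,'red',len(Q),Q.mean(0).round(4),Q.min(0).round(4),Q.max(0).round(4))
    if n=='top': cv2.imwrite('pics/t2.png',p['color'][60:320,180:540,::-1].repeat(2,0).repeat(2,1))
E
python3 k2.py
```

```text
21.45 [ 0.5462 -0.0384  0.0299] [[0.17, 0.985, 0.0], [0.985, -0.17, 0.0], [0.0, -0.0, -1.0]] [-0.4  0.7 -3. ] [-0.05 -0.09  0.  ] [ 13.2  27.8 -19.6 115.6  14.5  38.8 -25.4]
top 1129 keeper yaw -9.83 ((546.5047607421875, -38.920509338378906), (199.1891632080078, 21.181499481201172), 80.5136947631836) z 0.0538 along y ends -0.1 0.0991
top red 23 [0.5893 0.0224 0.0255] [0.5864 0.0166 0.0232] [0.5922 0.0275 0.028 ]
scene 820 keeper yaw -11.48 ((548.8882446289062, -14.745475769042969), (155.74380493164062, 35.93705749511719), 85.27873229980469) z 0.054 along y ends -0.0552 0.1018
scene red 27 [0.589  0.0263 0.0245] [0.5858 0.0208 0.0186] [0.5921 0.0307 0.0284]
wrist 22120 keeper yaw -9.62 ((549.4506225585938, -22.840057373046875), (167.95741271972656, 35.81639862060547), 74.54228973388672) z 0.0548 along y ends -0.0678 0.0996
wrist red 498 [0.5886 0.0235 0.026 ] [0.5851 0.0157 0.0207] [0.5922 0.0302 0.0294]
```

View pics/t2.png

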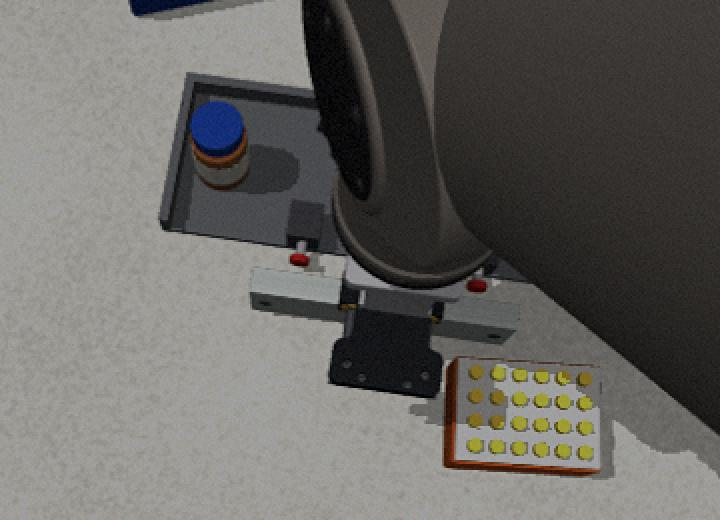

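The keeper is square and nearly centred on the buffers, which are at (300,259) and (478,286). The tip box is undisturbed. Lowering and approaching slowly.

Converted, 0.016 m / 0.6 = 0.0267, 0.003 m / 0.6 = 0.005.

Emit:
move_arm --deltas '[[[0,0,0.0033,0],[0,0.005,0.005,0],[0,0.01,0.005,0],[0,0.015,0.005,0],[0,0.0183,0.005,0],[0,0.0217,0.005,0],[0,0.0233,0.005,0],[0,0.025,0.005,0],[0,0.0258,0.005,0],[0,0.0267,0.005,0],[0,0.0267,0.005,0]]]'

```text
clock: 22.98
ee_pos: [0.5619, -0.0422, 0.0269]
tool_rot: [[0.171, 0.985, -0.0], [0.985, -0.171, 0.0], [0.0, -0.0, -1.0]]
force: [0.6, 0.8, -3.9]
grip_width: 0.02
gripper_force: 30.0
```

Converted, 0.004 m / 0.6 = 0.0067, 0.0035 m / 0.6 = 0.0058.

Emit:
move_arm --deltas '[[[0,0.0008,0,0],[0,0.0017,0,0],[0,0.0025,0,0],[0,0.0033,0,0],[0,0.0042,0,0],[0,0.005,0,0],[0,0.0058,0,0],[0,0.0067,0,0],[0,0.0067,0,0],[0,0.0067,0,0]]]'

```text
clock: 24.22
ee_pos: [0.5657, -0.0429, 0.0269]
tool_rot: [[0.171, 0.985, -0.0], [0.985, -0.171, 0.0], [0.0, -0.0, -1.0]]
force: [-2.8, 0.6, -1.1]
grip_width: 0.0202
gripper_force: 30.0
```

Converted, 0.003 m / 0.6 = 0.005, 0.0025 m / 0.6 = 0.0042.

Emit:
move_arm --deltas '[[[0,0.0008,0,0],[0,0.0017,0,0],[0,0.0025,0,0],[0,0.0033,0,0],[0,0.0042,0,0],[0,0.005,0,0],[0,0.005,0,0],[0,0.005,0,0],[0,0.005,0,0]]]'

```text
clock: 25.35
ee_pos: [0.5682, -0.0434, 0.0268]
tool_rot: [[0.171, 0.985, -0.001], [0.985, -0.171, 0.0], [-0.0, -0.001, -1.0]]
force: [-7.4, 0.8, 1.4]
grip_width: 0.0197
gripper_force: 30.0
```

Converted, 0.0028 m / 0.6 = 0.0047, 0.001 m / 0.6 = 0.0017.

Emit:
move_arm --deltas '[[[0,0.0008,0,0],[0,0.0017,0,0],[0,0.0025,0,0],[0,0.0033,0,0],[0,0.0042,0,0],[0,0.0047,0,0],[0,0.0047,0,0],[0,0.0047,0,0],[0,0.0047,0,0]]]'

```text
clock: 26.48
ee_pos: [0.5703, -0.0437, 0.0267]
tool_rot: [[0.171, 0.985, -0.002], [0.985, -0.171, 0.0], [-0.0, -0.002, -1.0]]
force: [-10.7, 2.5, 3.6]
grip_width: 0.0198
gripper_force: 30.0
```

```bash
python3 k2.py; python3 pl.py .674 -.078
python3 - <<'E'
from h import *
s=[]
for n in ['top','scene','wrist','top']:
    q=r.read_state();s.append(np.r_[q['force'],q['torque']]);p=cap(n)
    for d in r.trace(p,'tip_box')[:1]:
        S=cloud(p)[d['region']&(p['z_map']>0)];S=S[(S[:,2]>.04)&(S[:,2]<.052)]
        if len(S)>50: print(n,cv2.minAreaRect((S[:,:2]*1000).astype(np.float32)))
    for d in r.trace(p,'jar_left'):
        S=cloud(p)[d['region']&(p['z_map']>0)];S=S[S[:,2]>.077]
        if len(S)>50 and d['p']>.4: print('jar',n,cv2.minAreaRect((S[:,:2]*1000).astype(np.float32)))
print(np.round(s,2),np.mean(s,0).round(2),q['clock'])
E
```

```text
26.475 [ 0.5703 -0.0437  0.0267] [[0.171, 0.985, -0.002], [0.985, -0.171, 0.0], [-0.0, -0.002, -1.0]] [-10.7   2.5   3.6] [ 0.46  2.39 -0.05] [ 13.2  29.9 -19.2 112.5  14.7  40.1 -24.8]
top 1088 keeper yaw -9.81 ((571.046142578125, -44.30784606933594), (199.50050354003906, 21.018054962158203), 80.16632080078125) z 0.0506 along y ends -0.1002 0.0993
scene 817 keeper yaw -11.22 ((573.8997192382812, -28.29352569580078), (170.441162109375, 34.998023986816406), 74.9432373046875) z 0.0509 along y ends -0.0688 0.1017
scene red 23 [0.5954 0.0247 0.0248] [0.5927 0.0171 0.0188] [0.598  0.0288 0.028 ]
wrist 22225 keeper yaw -9.7 ((573.6962890625, -27.777481079101562), (167.8619842529297, 35.8261604309082), 74.39124298095703) z 0.0516 along y ends -0.0679 0.0999
wrist red 363 [0.5962 0.0216 0.0261] [0.5934 0.0138 0.0206] [0.5989 0.0289 0.0293]
scene 417 265 top c [ 0.674  -0.0774  0.0799] n [-0.002  0.     1.   ] tilt 0.1
wrist 2685 1736 top c [ 0.6673 -0.0616  0.0746] n [-0.365  0.93   0.036] tilt 87.9
top ((460.2862548828125, -141.39547729492188), (108.09681701660156, 77.19693756103516), 84.87
[... 187 characters left out ...]
, 73.88024139404297), 85.25241088867188)
jar scene ((675.0062255859375, 84.0823745727539), (39.89823532104492, 37.78871154785156), 55.752872467041016)
wrist ((452.4549865722656, -94.2503890991211), (16.44466209411621, 51.80902862548828), 83.9190673828125)
top ((460.832275390625, -140.96365356445312), (109.52428436279297, 76.9712142944336), 84.76651000976562)
jar top ((675.1796264648438, 81.44964599609375), (37.25251770019531, 37.77143096923828), 89.08537292480469)
[[-10.16   2.12   5.09   0.43   2.34  -0.09]
 [-10.88   2.16   3.89   0.46   2.37  -0.05]
 [-10.47   2.23   4.62   0.45   2.36  -0.03]
 [-10.28   2.32   4.02   0.47   2.36  -0.05]] [-10.45   2.21   4.41   0.46   2.36  -0.06] 27.175
```

Converted, 0.0007 m / 0.6 = 0.0012, 0.0003 m / 0.6 = 0.0005.

Emit:
move_arm --deltas '[[[0,0.0005,0,0],[0,0.0012,0,0],[0,0.0012,0,0],[0,0.0012,0,0],[0,0.0012,0,0],[0,0.0012,0,0],[0,0.0012,0,0],[0,0.0012,0,0]]]'

```text
clock: 28.32
ee_pos: [0.5709, -0.0438, 0.0267]
tool_rot: [[0.171, 0.985, -0.002], [0.985, -0.171, -0.0], [-0.0, -0.002, -1.0]]
force: [-11.6, 2.5, 5.4]
grip_width: 0.0198
gripper_force: 30.0
```

```bash
python3 -c "
from bench import r
s=r.read_state();print(s['force'],s['qvel'].round(2))
print(r.job_done())"
```

```text
[-11.58743944   2.48333654   5.40789009] [-0.04 -0.01 -0.01  0.13  0.08 -0.05  0.01]
the job is handed in; nothing more can be done
None
```

Job handed in at about 28 s, with no verdict returned: the jar stands upright in the gap, and the gripper holds the keeper square and centred on the buffers with about 12 N at the wrist; on the way, a finger briefly pressed the left guide block with about 65 N at the wrist, and whether that breaks the 40 N limit depends on whether fingers count.

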